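Load a probe into the shuttle test fixture and hold its index plunger out

TASK

Take the probe with the blue sleeve from the comb rack and clip it into the two forks on the fixture's carriage, thin brass tip towards the grey test head: push it down past the sprung jaws until it is fully home and both jaws have snapped shut over it, and let go of it. Then pull the red index plunger knob up as far as it goes and keep gripping it there, so that I can slide the carriage by hand: finish while still holding it out. Leave the carriage at its loading place, and do not disturb the orange probe, the tub or the screwdriver.

Things in the scene. Friction and masses are not known exactly. Their poses are not given: they have to be found in the camera images.
- fixture: the shuttle test fixture, screwed down: brown board 215 x 405 mm, aluminium plate, two guide rods, grey test head box (110 x 88 x 115 mm, top 131 mm above the bench, near face at y = 127 mm). Origin on the bench surface; y runs along the slide from the carriage to the test head, x to the side of the plunger bracket, z up. At yaw 0 its axes are the world's.
- seat (a point): where the middle of a fully seated probe lies: on the rod axis, midway between the forks, 82 mm above the bench, 32 mm above the carriage deck. Its y axis is the seated rod's direction, pointing to the test head; z up. The forks stand 48 mm either side along y; the 86 mm between them are free for the fingers.
- fork (a point): seat point of the fork nearer the test head, on the rod axis, 48 mm along y from the seat point; the other fork is alike. Aluminium, 10 mm thick, V seat under a slot about 18 mm wide; plain prong on the -x side with a flared top 42 mm above this point, prong on the +x side with the jaw hinge, 26 mm above this point.
- jaw_front (a joint): sprung jaw (dark steel flap, 17 mm long, 8 mm wide) of the fork nearer the test head: 0 = shut, level across the slot 26 mm above the seat; grows to 1.45 rad as it is pushed down into the slot. A probe laid on both shut jaws rests there; 3 to 8 N in all pushes it past, and they spring shut over it when it is about 5 mm from home.
- jaw_rear (a joint): the same jaw of the other fork
- carriage (a joint): slide of the carriage along the fixture's +y, m: about 0 = loading place, where the plunger's pin locks it with 1 to 2 mm of play; 0.10 = at the test head. With the pin out it stays where it is left (3 N of friction).
- plunger (a joint): lift of the index plunger, m: 0 = pin seated 10 mm deep in the hole of the carriage ear, 0.014 = knob fully up, against its stop. A spring pulls it down: 6 N at 0, 10 N at 0.014; it drops back when let go.
- knob: red cylindrical knob of the index plunger, 26 mm diameter, 24 mm tall, axis vertical; origin at its middle, 106 mm above the bench when the pin is seated, 78 mm along the fixture's x from the seat point. Below it come a 16 mm barrel and a dark bracket arm (top 74 mm above the bench, 44 mm wide along the fixture's y).
- rack: comb rack, screwed down: brown board 190 x 145 x 10 mm with two white combs along its x axis, 96 mm apart, each with three notches at x = -45, 0 and 45 mm; origin on the bench under its middle. The probes lie across the combs along its y axis in the two outer notches, tips to +y.
- probe_blue: the probe to load: rigid rod 180 mm long, about 90 g: steel tube 12 mm diameter, blue sleeve (16 mm diameter, 56 mm long) at its middle, black connector (15 mm) at the rear, thin brass tip (6 mm, 20 mm long) in front. Origin on the axis at mid-sleeve, 45 mm above the bench in the rack, fingers free down to 10 mm; x axis along the rod to the tip; may be rolled about it.
- probe_blue_tip (a point): end of the blue probe's brass tip, on the axis 90 mm ahead of its origin
- probe_orange: the same kind of probe with an orange sleeve, in the other outer notch; leave alone
- tub: closed clear tub with white cap, 60 mm diameter, 65 mm high, origin at the centre of its underside; leave alone
- screwdriver: yellow-handled screwdriver, 190 mm long, lying on the bench; leave alone
Things that resemble listed ones, but are neither listed nor needed, are in the scene too. What is shaped like the probe_blue but brown or turquoise is not meant.

How it is judged:
On the way, in this order (a step that is already met when the one before it is completed fails the run):
1. the blue probe lies fully home in both forks, tip to the test head, jaws shut over it, let go (x of probe_blue in the frame of seat between -0.003 and 0.003 m and z of probe_blue in the frame of seat between -0.003 and 0.003 m and y of probe_blue in the frame of seat between -0.018 and 0.018 m and angle between the x axis of probe_blue and the y axis of seat, either way round below 0.06 rad and y of probe_blue_tip in the frame of seat above 0.05 m and value of joint each of jaw_front, jaw_rear below 0.15 rad and contact force between the fingers and probe_blue below 0.3 N), for 0.2 s.
2. the index plunger is held fully up (value of joint plunger above 0.012 m and contact force between the fingers and knob above 2 N), for 0.3 s.
At the end, for the whole second after the job is handed in: Blue probe on the seat axis within 3 mm and 0.06 rad, within 18 mm of mid-forks, tip to the test head, both jaws below 0.15 rad, fingers off it; plunger lifted over 12 of 14 mm, the fingers on its knob with over 2 N; carriage within 20 mm of its loading place (all of step 1 and all of step 2 and value of joint carriage below 0.02 m); the arm keeps its last pose, push and grip.
It fails at once if the orange probe is moved by more than 25 mm (distance of probe_orange from where it was at the start of the episode above 0.025 m).
It fails at once if the tub is moved by more than 25 mm (distance of tub from where it was at the start of the episode above 0.025 m).
It fails at once if the screwdriver is moved by more than 25 mm (distance of screwdriver from where it was at the start of the episode above 0.025 m).
It also fails if it takes over 51 s, if anything falls off the work surface, if the arm or the gripper's body presses on something with over 40 N, if the wrist force passes 120 N, or if a joint passes its speed limit or range.

ROBOT

A 7-joint arm with a two-finger parallel gripper is mounted at the origin on the work surface. World frame = base frame: x ahead of the robot, y to its left, z up, the work surface at z = 0. Lengths are in m, angles in rad, forces in N, time in s.
With the tool pointing down it reaches from about 0.425 to 1.025 m from the base axis. Payload 9.4 kg.
Tool frame: the origin (TCP) lies on the centre line of the jaws, within the pads' length; the fingertips stand 8 mm ahead of it and the grasp point (between the pads) lies 11 mm behind it; z points along the fingers, y is the line along which they close (so a half turn about z gives the same grasp; the last joint's range is limited). The gripper opens to 85 mm and grips with 20 to 120 N. Pads are 22 mm wide; open, the fingers measure 114 mm over their backs; the gripper's body (76 mm by 85 mm) begins 54 mm behind the grasp point. The pads swing forward as they close: fully open they stand 13 mm farther back than shut.
Start: joints at [1.245, 0.599, -0.003, 1.599, 0.002, 0.943, -0.08], TCP at [0.179, -0.703, 0.239] pointing down, gripper open.
Joint ranges: [-2.57, 2.57], [-0.35, 1.97], [-1.29, 1.29], [0.11, 2.56], [-1.05, 4.19], [0.11, 1.86], [-2.63, 2.63]. Speed limits (rad/s): [2.22, 2.22, 3.01, 3.01, 3.14, 3.14, 3.14].

INTERFACE

Orientations are given as a rotation vector (axis times angle).
In Python, from cell import r gives the robot as it stands. The module is installed in compiled form; this text tells all that it offers.
- The arm moves only by the tool servo_tool, never from a script. Its argument "moves" is one flat list of numbers, 7 for each row, row after row: the turn, a rotation vector about the tool's x, y, z scaled (see below), then the shift along the tool's x, y, z scaled (see below), then the opening, from 0 (shut) to 1 (fully open). A call has exactly 5 rows; each row shifts and turns the commanded pose from where the row before left it, along the tool's axes as they then stand; what a row does not reach is not made up. The controller multiplies each number of a shift by 0.03 m and each number of a turn by 8 degrees. A row lasts 1/10 s, in which the tool goes at most 50 mm and 8.59 degrees, less where a joint would pass 70% of its speed; a pose out of reach is approached as far as the arm can. A call with a number of a shift or a turn outside -1 to 1 is refused whole. A call with a gripper value outside its range is refused whole. The fingers move at their own pace and stop on an object; the grip force is fixed at half the most. Time passes only in rows, so rows that do not move let the fingers close, or fill a call up. It gives the time, the measured TCP pose, the force, the opening and the grip force at its end, in the units of the state.
- r.observe(): the state, without advancing time (a new reading comes with each control period).
- r.get_image(name): name is "scene" or "top" or "wrist"; returns (picture, depth): 420x560x3 uint8, blue, green, red; 420x560 float32, m along the optical axis (not along the pixel's ray), 0 where there is no reading.
- r.calibration(name): a dict with "camera_matrix" (3x3 intrinsics, pixels), "k1" (the pictures are not rectified: a ray, as slopes to the right and down, at radius r is drawn at 1 + k1 r^2 times it, then the intrinsics apply), "origin" and "rotation" of the camera in the world; the wrist camera has in their place "tool_from_camera" (4x4, takes a point from camera to tool coordinates, whose origin is the TCP and whose axes are the flange's). Camera axes: x right, y down, z forward; pixel columns grow to the right and rows downward; lengths in m; the calibration is good to about 2 mm. A picture is of the moment at which its call begins: read the wrist's pose just before it. calibration takes no time and is no camera call.
- r.hand_in(): hands the job in; it is judged then, once.
Trained networks look in the newest picture that a camera, given by its name, has taken for a name from the list of things; names that differ only in an ending like _2 or _b are one class to them, and where a whole thing is asked for, a point or a joint stands for the part that bears it (a point fixed in the world has none). Each returns a list of dicts, best first, with "confidence" (0 to 1); they miss things now and then, are a little off and sometimes report something else, mostly with a low value. They report only what shows in the picture. A call takes as long as a camera call. They do not tell look-alikes from the thing itself.
- r.spot_in(camera, label): "centre" ([x, y, z] in m, in world coordinates, good to about 4 mm: the middle of the surface that is visible of it).
- r.regions_of(camera, label): "mask" (420x560 bool, what is visible of it).
The state is a dict: "time": time; "joints": joint angles; "dq": joint speeds; "effort": joint torques, N m; "position": TCP position; "eef_rot": TCP orientation; "ft_force": force on the tool from outside, world axes, zero at the start; "wrist_torque": the same for the moment, N m; "opening": finger opening in m; "grip_force": force on a finger pad.
Only numpy, scipy, OpenCV 4.12 (cv2) and the standard library are available. Lean on these libraries where they do the work, as an engineer would, in place of code of your own. Each camera call takes 0.05 s, during which the arm holds its last target. There are 200 camera calls.

## Working session

There is one attempt and no reset: what is moved stays moved. The work goes in short steps, Python scripts to look and compute and a tool call to move; the robot and the scene stay as the last step left them, time stands still between calls to the robot, and variables do not carry over. Pictures are saved under pics/ and viewed, at most 10 in all, crops included, and the job is handed in when it is done.

Besides the shell and the picture viewer there is one more tool, called after "Request:" in YAML: its name, and indented under it one key for each argument. servo_tool: Moves the arm, as the interface text tells. Its arguments: {"type":"object","properties":{"moves":{"type":"array","items":{"type":"number"}}},"required":["moves"]}

```bash
mkdir -p pics; cat > h.py <<'E'
import numpy as np, cv2
from cell import r
from scipy.spatial.transform import Rotation as R
def pose(name,s=None):
    c=r.calibration(name)
    if name!='wrist': return c,np.array(c['rotation']),np.array(c['origin'])
    s=s or r.observe(); T=np.array(c['tool_from_camera']); Rt=R.from_rotvec(s['eef_rot']).as_matrix()
    return c,Rt@T[:3,:3],Rt@T[:3,3]+np.array(s['position'])
def cloud(name):
    c,Rc,o=pose(name); img,d=r.get_image(name)
    K=np.array(c['camera_matrix']); h,w=d.shape
    u,v=np.meshgrid(np.arange(w),np.arange(h))
    p=cv2.undistortPoints(np.stack([u,v],-1).reshape(-1,1,2).astype(float),K,np.array([c['k1'],0,0,0.])).reshape(h,w,2)
    P=np.concatenate([p*d[...,None],d[...,None]],-1)@Rc.T+o
    P[d==0]=np.nan
    return img,d,P
E
python3 - <<'E'
from h import *
s=r.observe();print({k:np.round(v,3).tolist() for k,v in s.items()})
for n in('top','scene'):
    img,d,P=cloud(n);cv2.imwrite(f'pics/{n}.png',img);np.save(n+'.npy',P)
    print(n, r.calibration(n)['origin'])
    for l in('probe_blue','probe_orange','knob','rack','fixture','tub','screwdriver','fork','jaw_front','jaw_rear'):
        print(l,[(np.round(x['centre'],3).tolist(),round(x['confidence'],2)) for x in r.spot_in(n,l)][:4])
E
```

```text
{'time': 0.0, 'joints': [1.245, 0.6, -0.003, 1.6, 0.002, 0.943, -0.08], 'dq': [0.0, -0.001, -0.0, -0.002, -0.0, -0.001, 0.001], 'effort': [-0.0, -77.646, 1.565, -25.801, 0.012, 0.009, -0.0], 'position': [0.178, -0.702, 0.238], 'eef_rot': [-3.116, -0.39, 0.0], 'ft_force': [-0.558, -0.787, 0.547], 'wrist_torque': [0.025, 0.008, 0.017], 'grip_force': 0.0, 'opening': 0.085}Traceback (most recent call last):
  File "<stdin>", line 4, in <module>
  File "h.py", line 14, in cloud
    P=np.concatenate([p*d[...,None],d[...,None]],-1)@Rc.T+o
      ~~~~~~~~~~~~~~~~~~~~~~~~~~~~~~~~~~~~~~~~~~~~~~~~~~~^~
ValueError: operands could not be broadcast together with shapes (420,560) (3,)
```

```bash
sed -i "s/return c,np.array(c\['rotation'\]),/return c,R.from_rotvec(c['rotation']).as_matrix(),/" h.py
python3 - <<'E'
from h import *
for n in('top','scene'):
    img,d,P=cloud(n);cv2.imwrite(f'pics/{n}.png',img);np.save(n+'.npy',P)
    print(n, r.calibration(n)['origin'],r.calibration(n)['rotation'])
    for l in('probe_blue','probe_orange','knob','rack','fixture','tub','screwdriver','fork','jaw_front'):
        print(l,[(np.round(x['centre'],3).tolist(),round(x['confidence'],2)) for x in r.spot_in(n,l)][:4])
print(r.observe()['time'])
E
```

```text
top [ 0.42623568 -0.17325857  1.04901746] [-2.16033524  2.17863668 -0.05678129]
probe_blue [([0.461, -0.28, 0.049], 0.78), ([0.495, -0.522, 0.014], 0.77), ([0.228, -0.272, 0.016], 0.59), ([0.774, -0.325, 0.016], 0.58)]
probe_orange [([0.542, -0.316, 0.053], 0.55)]
knob [([0.608, 0.114, 0.119], 0.65)]
rack [([0.509, -0.294, 0.009], 0.67)]
fixture [([0.572, 0.233, 0.021], 0.65)]
tub [([0.731, -0.171, 0.067], 0.76)]
screwdriver [([0.776, 0.076, 0.021], 0.64)]
fork [([0.536, 0.131, 0.048], 0.67), ([0.608, 0.114, 0.115], 0.46)]
jaw_front [([0.55, 0.176, 0.108], 0.44)]
scene [ 1.39032179 -0.29044414  1.09246582] [-1.91502718 -1.65209431  0.63878946]
probe_blue [([0.472, -0.281, 0.05], 0.66), ([0.5, -0.521, 0.016], 0.66), ([0.784, -0.328, 0.011], 0.62), ([0.238, -0.267, 0.015], 0.49)]
probe_orange [([0.528, -0.298, 0.015], 0.74), ([0.55, -0.317, 0.047], 0.69)]
knob [([0.615, 0.118, 0.119], 0.56)]
rack [([0.532, -0.298, 0.014], 0.65)]
fixture [([0.609, 0.24, 0.033], 0.78)]
tub [([0.756, -0.177, 0.061], 0.8), ([0.617, 0.117, 0.119], 0.74)]
screwdriver [([0.781, 0.078, 0.015], 0.62), ([0.752, -0.176, 0.06], 0.6)]
fork [([0.542, 0.124, 0.049], 0.91)]
jaw_front [([0.542, 0.126, 0.05], 0.68)]
1.05
```

View pics/top.png

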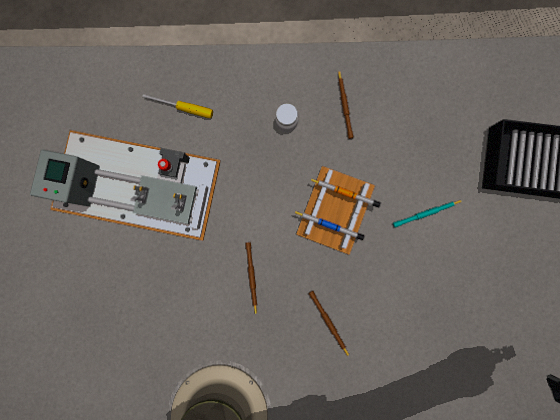

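View pics/scene.png

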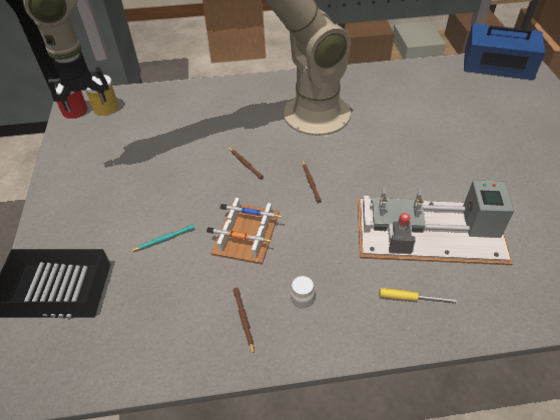

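```bash
python3 - <<'E'
from h import *
def ax(p):
    m=p.mean(0);u=np.linalg.svd(p-m,full_matrices=False)[2][0];u=u*np.sign(u[1]);return m,u
for n in('top','scene'):
    P=np.load(n+'.npy');img=cv2.imread(f'pics/{n}.png');hsv=cv2.cvtColor(img,cv2.COLOR_BGR2HSV)
    H,S,V=hsv[...,0],hsv[...,1],hsv[...,2]
    def near(c,rad): return np.hypot(P[...,0]-c[0],P[...,1]-c[1])<rad
    b=(H>105)&(H<130)&(S>120)&near((.465,-.28),.08)&(P[...,2]>.03)
    m,u=ax(P[b]);print(n,'blue sleeve',b.sum(),m.round(4),u.round(3),'ztop',np.nanmedian(P[b][:,2]))
    # rod: points above .04 within 14mm of sleeve line
    d=P-m;perp=d[...,0]*u[1]-d[...,1]*u[0];al=d[...,0]*u[0]+d[...,1]*u[1]
    q=(abs(perp)<.012)&(abs(al)<.1)&(P[...,2]>.038)&(P[...,2]<.06)
    m2,u2=ax(P[q]);print('rod',q.sum(),m2.round(4),u2.round(3),al[q].min().round(3),al[q].max().round(3),'yaw',np.arctan2(-u2[0],u2[1]).round(3))
    rd=((H<8)|(H>172))&(S>140)&near((.61,.115),.04)&(P[...,2]>.08)
    print('knob',rd.sum(),P[rd].mean(0).round(4),np.percentile(P[rd],[5,95],axis=0).round(3).tolist())
    t=rd&(P[...,2]>np.percentile(P[rd][:,2],90)-.003);print('top',P[t].mean(0).round(4),t.sum())
    # test head top
    th=(P[...,2]>.122)&(P[...,2]<.14)&near((.61,.36),.12)
    if th.sum()>20:
        rect=cv2.minAreaRect(P[th][:,:2].astype(np.float32));print('head',th.sum(),rect)
    f=(P[...,2]>.098)&(P[...,2]<.13)&near((.54,.13),.09)&~rd&(np.hypot(P[...,0]-.61,P[...,1]-.115)>.03)
    pts=P[f];k=cv2.kmeans(pts[:,:2].astype(np.float32),2,None,(3,50,1e-5),5,0)
    print('forks',len(pts),k[2].round(4).tolist())
E
```

```text
top blue sleeve 125 [ 0.4663 -0.2761  0.0509] [0.368 0.93  0.005] ztop 0.051011967343501885
rod 425 [ 0.465  -0.2815  0.0493] [ 0.366  0.931 -0.007] -0.089 0.09 yaw -0.375
knob 95 [0.6081 0.1129 0.1142] [[0.598, 0.104, 0.101], [0.621, 0.125, 0.12]]
top [0.6095 0.1143 0.1182] 46
head 1843 ((0.5823807120323181, 0.36277705430984497), (0.09041927009820938, 0.10905194282531738), 78.51409149169922)
forks 188 [[0.5442000031471252, 0.1777999997138977], [0.5242000222206116, 0.08500000089406967]]
scene blue sleeve 64 [ 0.4681 -0.2764  0.0516] [0.385 0.923 0.003] ztop 0.051926771619792755
rod 301 [ 0.4669 -0.2795  0.0491] [ 0.363  0.932 -0.007] -0.089 0.09 yaw -0.371
knob 45 [0.612  0.1148 0.1164] [[0.601, 0.106, 0.11], [0.62, 0.128, 0.121]]
top [0.6099 0.1147 0.1192] 19
head 1081 ((0.5807764530181885, 0.36316031217575073), (0.0894310474395752, 0.11764395982027054), 78.49593353271484)
forks 159 [[0.5429999828338623, 0.18019999563694], [0.522599995136261, 0.08669999986886978]]
```

```bash
cat >> h.py <<'E'
def plan(target,ang,n,grip,nturn=None):
    """rows to TCP target (world) with tool pointing down, tool x at world angle ang; n rows, rounded"""
    s=r.observe(); p=np.array(s['position']); Rm=R.from_rotvec(s['eef_rot'])
    a=-ang; Rt=R.from_matrix(np.array([[np.cos(ang),np.sin(ang),0],[np.sin(ang),-np.cos(ang),0],[0,0,-1]]))
    rv=(Rm.inv()*Rt).as_rotvec(degrees=True)/8; nturn=nturn or n
    out=[]
    for i in range(n):
        t=np.round(rv/nturn,2) if i<nturn else np.zeros(3)
        sh=Rm.inv().apply((np.array(target)-p)/(n-i))/.03
        m=np.abs(sh).max(); sh=np.round(sh/max(m,1),2)
        out.append([*t.tolist(),*sh.tolist(),grip])
        p=p+Rm.apply(sh*.03); Rm=Rm*R.from_rotvec(t*8,degrees=True)
    for i in range(0,n,5): print(str(sum(out[i:i+5],[])).replace('-0.0,','0,').replace('0.0,','0,'))
    print('end',p.round(4),'from',np.round(s['position'],4),'t',s['time'],'F',np.round(s['ft_force'],1),'op',s['opening'],s['grip_force'])
E
python3 -c "
from h import *
plan((.450,-.275,.20),1.197,20,1,10)"
```

```text
[0, 0, -0.68, 0.61, -0.58, 0.07, 1, 0, 0, -0.68, 0.67, -0.52, 0.07, 1, 0, 0, -0.68, 0.71, -0.45, 0.06, 1, 0, 0, -0.68, 0.75, -0.38, 0.07, 1, 0, 0, -0.68, 0.79, -0.31, 0.06, 1]
[0, 0, -0.68, 0.81, -0.23, 0.07, 1, 0, 0, -0.68, 0.83, -0.16, 0.06, 1, 0, 0, -0.68, 0.84, -0.08, 0.07, 1, 0, 0, -0.68, 0.84, 0, 0.06, 1, 0, 0, -0.68, 0.84, 0.08, 0.07, 1]
[0, 0, 0, 0.83, 0.16, 0.06, 1, 0, 0, 0, 0.83, 0.16, 0.07, 1, 0, 0, 0, 0.83, 0.16, 0.06, 1, 0, 0, 0, 0.83, 0.16, 0.07, 1, 0, 0, 0, 0.83, 0.16, 0.06, 1]
[0, 0, 0, 0.83, 0.17, 0.07, 1, 0, 0, 0, 0.83, 0.16, 0.06, 1, 0, 0, 0, 0.83, 0.17, 0.07, 1, 0, 0, 0, 0.83, 0.16, 0.06, 1, 0, 0, 0, 0.82, 0.17, 0.07, 1]
end [ 0.4501 -0.2752  0.1999] from [ 0.1785 -0.7027  0.2393] t 1.05 F [ 0.2 -0.5  1. ] op 0.08532980799786792 0.0
```

Candidates in the top picture are blue in the rack (330,226), orange (345,190), turquoise (427,213), and browns at (345,105), (252,278) and (328,323). I choose (330,226).

Request:
servo_tool:
  moves: [0,0,-0.68,0.61,-0.58,0.07,1,0,0,-0.68,0.67,-0.52,0.07,1,0,0,-0.68,0.71,-0.45,0.06,1,0,0,-0.68,0.75,-0.38,0.07,1,0,0,-0.68,0.79,-0.31,0.06,1]

```text
time: 1.55
position: [0.2469, -0.595, 0.2294]
eef_rot: [2.936, 1.117, -0.0]
ft_force: [0.8, 0.5, 0.0]
opening: 0.0853
grip_force: 0.0
```

Request:
servo_tool:
  moves: [0,0,-0.68,0.81,-0.23,0.07,1,0,0,-0.68,0.83,-0.16,0.06,1,0,0,-0.68,0.84,-0.08,0.07,1,0,0,-0.68,0.84,0,0.06,1,0,0,-0.68,0.84,0.08,0.07,1]

```text
time: 2.05
position: [0.3145, -0.4882, 0.2196]
eef_rot: [2.591, 1.776, -0.0]
ft_force: [1.3, -0.2, -0.1]
opening: 0.0852
grip_force: 0.0
```

Request:
servo_tool:
  moves: [0,0,0,0.83,0.16,0.06,1,0,0,0,0.83,0.16,0.07,1,0,0,0,0.83,0.16,0.06,1,0,0,0,0.83,0.16,0.07,1,0,0,0,0.83,0.16,0.06,1]

```text
time: 2.55
position: [0.3822, -0.381, 0.21]
eef_rot: [2.594, 1.771, 0.0]
ft_force: [0.0, 0.4, -0.5]
opening: 0.0853
grip_force: 0.0
```

Request:
servo_tool:
  moves: [0,0,0,0.83,0.16,0.07,1,0,0,0,0.83,0.16,0.06,1,0,0,0,0.83,0.17,0.07,0.6,0,0,0,0.83,0.16,0.06,0.6,0,0,0,0.82,0.17,0.07,0.6]

```text
time: 3.05
position: [0.4504, -0.2742, 0.2001]
eef_rot: [2.594, 1.771, 0.0]
ft_force: [0.2, 0.2, -0.7]
opening: 0.051
grip_force: 0.0
```

```bash
python3 - <<'E'
from h import *
img,d,P=cloud('wrist');cv2.imwrite('pics/w1.png',img);np.save('w1.npy',P)
hsv=cv2.cvtColor(img,cv2.COLOR_BGR2HSV);H,S,V=cv2.split(hsv)
b=(H>105)&(H<130)&(S>120)&(np.hypot(P[...,0]-.467,P[...,1]+.277)<.06)&(P[...,2]>.03)
p=P[b];m=p.mean(0)
print(b.sum(),m)
if b.sum():
    rc=cv2.minAreaRect(p[:,:2].astype(np.float32));print(rc,np.percentile(p[:,2],[50,95]))
    u=np.linalg.svd(p[:,:2]-m[:2],full_matrices=False)[2][0];u*=np.sign(u[1]);print(u,np.arctan2(u[1],u[0]))
s=r.observe();print(s['time'],s['position'],s['eef_rot'],s['joints'],s['opening'])
E
```

```text
758 [ 0.46769801 -0.27262447  0.05291717]
((0.46757519245147705, -0.27360183000564575), (0.03685726970434189, 0.0512557253241539), 8.562423706054688) [0.05235792 0.05403648]
[0.35717491 0.93403752] 1.2055547897323262
3.1 [ 0.45306675 -0.27028726  0.20002245] [-2.59042462 -1.77714611 -0.00432761] [ 0.64757894  0.43113625 -0.29476498  2.07680827  0.19590065  0.65805894
 -0.14532138] 0.05111934478514665
```

View pics/w1.png

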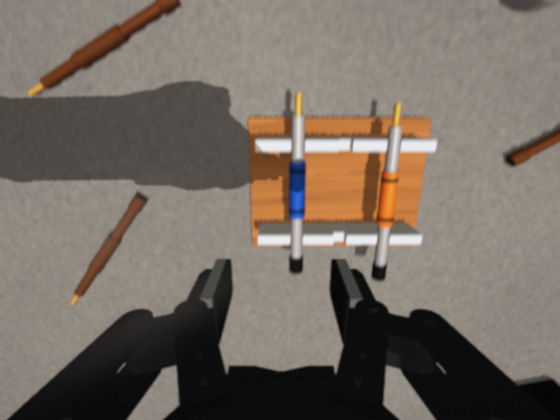

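The sleeve is at (297,190), with the tip away from the gripper. The choice is confirmed and the opening spans the rod, so I descend.

```bash
python3 -c "
from h import *
plan((.4675,-.275,.034),1.20,10,.6)"
```

```text
[0, 0, 0, 0, 0.05, 0.55, 0.6, 0, 0, 0, 0, 0.05, 0.55, 0.6, 0, 0, 0, 0, 0.05, 0.55, 0.6, 0, 0, 0, 0, 0.05, 0.55, 0.6, 0, 0, 0, 0, 0.05, 0.56, 0.6]
[0, 0, 0, 0, 0.05, 0.55, 0.6, 0, 0, 0, 0, 0.05, 0.56, 0.6, 0, 0, 0, 0, 0.05, 0.55, 0.6, 0, 0, 0, 0.01, 0.05, 0.56, 0.6, 0, 0, 0, 0, 0.05, 0.55, 0.6]
end [ 0.4675 -0.2751  0.0341] from [ 0.4531 -0.2703  0.2   ] t 3.1 F [1.7 3.7 0.2] op 0.05111934478514665 0.0
```

Request:
servo_tool:
  moves: [0,0,0,0,0.05,0.55,0.6,0,0,0,0,0.05,0.55,0.6,0,0,0,0,0.05,0.55,0.6,0,0,0,0,0.05,0.55,0.6,0,0,0,0,0.05,0.55,0.6]

```text
time: 3.6
position: [0.457, -0.278, 0.117]
eef_rot: [2.594, 1.771, 0.0]
ft_force: [0.2, -0.4, -0.2]
opening: 0.0515
grip_force: 0.0
```

Request:
servo_tool:
  moves: [0,0,0,0,0.05,0.55,0.6,0,0,0,0,0.05,0.55,0.6,0,0,0,0,0.05,0.55,0.6,0,0,0,0,0.05,0.55,0.6,0,0,0,0,0,0,0.6]

```text
time: 4.1
position: [0.4619, -0.2797, 0.0499]
eef_rot: [-2.592, -1.771, 0.002]
ft_force: [-0.7, -0.0, -0.1]
opening: 0.0512
grip_force: 0.0
```

```bash
python3 -c "
from h import *
plan((.4675,-.275,.034),1.20,5,.6)
c,Rc,o=pose('wrist');print(o)
img,d,P=cloud('wrist');cv2.imwrite('pics/w2.png',img)
hsv=cv2.cvtColor(img,cv2.COLOR_BGR2HSV);H,S,V=cv2.split(hsv)
b=(H>105)&(H<130)&(S>120)&(P[...,2]<.07)&(P[...,2]>.03);print(b.sum(),np.nanmean(P[b],0),r.observe()['position'])"
```

```text
[0, 0, 0, 0.04, 0.02, 0.11, 0.6, 0, 0, 0, 0.04, 0.02, 0.1, 0.6, 0, 0, 0, 0.04, 0.03, 0.11, 0.6, 0, 0, 0, 0.05, 0.02, 0.1, 0.6, 0, 0, 0, 0.04, 0.03, 0.11, 0.6]
end [ 0.4675 -0.2751  0.034 ] from [ 0.4619 -0.2797  0.0499] t 4.1 F [-0.7 -0.  -0.1] op 0.05119011564142934 0.0
[ 0.49243878 -0.20316596  0.18490901]
2711 [ 0.46739738 -0.27360671  0.05186889] [ 0.46211334 -0.27979476  0.05087645]
```

Request:
servo_tool:
  moves: [0,0,0,0.06,0.03,0.14,0.6,0,0,0,0.06,0.03,0.14,0.6,0,0,0,0.06,0.03,0.14,0.6,0,0,0,0.06,0.03,0.14,0.6,0,0,0,0,0,0,0.6]

```text
time: 4.65
position: [0.4685, -0.2741, 0.0343]
eef_rot: [-2.594, -1.772, 0.0]
ft_force: [0.5, 1.1, -0.4]
opening: 0.0514
grip_force: 0.0
```

Request:
servo_tool:
  moves: [0,0,0,0,0,0,0,0,0,0,0,0,0,0,0,0,0,0,0,0,0,0,0,0,0,0,0,0,0,0,0,0,0,0,0]

```text
time: 5.15
position: [0.4678, -0.2745, 0.0348]
eef_rot: [-2.594, -1.771, 0.001]
ft_force: [-2.5, 2.0, 5.1]
opening: 0.0143
grip_force: 58.5
```

```bash
python3 -c "
from h import *
s=r.observe();print(s['position'],s['eef_rot'],s['opening'],s['grip_force'],s['ft_force'])
plan((.4675,-.275,.16),1.20,5,0)"
```

```text
[ 0.4678103  -0.27449801  0.03482618] [-2.59405951e+00 -1.77116798e+00  1.07656345e-03] 0.014310864378753022 58.47335636615753 [-2.54582086  1.97628714  5.0654747 ]
[0, 0, 0, 0, 0, -0.83, 0, 0, 0, 0, -0.01, 0, -0.84, 0, 0, 0, 0, 0, 0, -0.83, 0, 0, 0, 0, -0.01, 0, -0.84, 0, 0, 0, 0, 0, -0.01, -0.83, 0]
end [ 0.4674 -0.275   0.1599] from [ 0.4678 -0.2745  0.0348] t 5.15 F [-2.5  2.   5.1] op 0.014310864378753022 58.47335636615753
```

Request:
servo_tool:
  moves: [0,0,0,0,0,-0.83,0,0,0,0,0,0,-0.83,0,0,0,0,0,0,-0.83,0,0,0,0,0,0,-0.83,0,0,0,0,0,0,-0.83,0]

```text
time: 5.65
position: [0.4686, -0.2747, 0.1601]
eef_rot: [2.594, 1.771, 0.001]
ft_force: [-0.2, 0.6, -1.9]
opening: 0.0141
grip_force: 58.7
```

```bash
python3 -c "
from h import *
plan((.518,.057,.23),1.37,15,0,15)"
```

```text
[0, 0, -0.08, 0.73, -0.17, -0.16, 0, 0, 0, -0.08, 0.73, -0.16, -0.15, 0, 0, 0, -0.08, 0.73, -0.15, -0.16, 0, 0, 0, -0.08, 0.73, -0.14, -0.15, 0, 0, 0, -0.08, 0.73, -0.13, -0.16, 0]
[0, 0, -0.08, 0.73, -0.12, -0.15, 0, 0, 0, -0.08, 0.74, -0.12, -0.16, 0, 0, 0, -0.08, 0.74, -0.11, -0.15, 0, 0, 0, -0.08, 0.74, -0.1, -0.16, 0, 0, 0, -0.08, 0.74, -0.09, -0.15, 0]
[0, 0, -0.08, 0.74, -0.08, -0.16, 0, 0, 0, -0.08, 0.74, -0.08, -0.15, 0, 0, 0, -0.08, 0.74, -0.07, -0.16, 0, 0, 0, -0.08, 0.74, -0.06, -0.15, 0, 0, 0, -0.08, 0.75, -0.05, -0.16, 0]
end [0.518  0.0571 0.23  ] from [ 0.4686 -0.2747  0.1601] t 5.65 F [-0.2  0.6 -1.9] op 0.014059283042675022 58.676161766052246
```

Request:
servo_tool:
  moves: [0,0,-0.08,0.73,-0.17,-0.16,0,0,0,-0.08,0.73,-0.16,-0.15,0,0,0,-0.08,0.73,-0.15,-0.16,0,0,0,-0.08,0.73,-0.14,-0.15,0,0,0,-0.08,0.73,-0.13,-0.16,0]

```text
time: 6.15
position: [0.4852, -0.1632, 0.1827]
eef_rot: [2.543, 1.843, 0.001]
ft_force: [-0.1, 0.6, -0.5]
opening: 0.014
grip_force: 58.7
```

Request:
servo_tool:
  moves: [0,0,-0.08,0.73,-0.12,-0.15,0,0,0,-0.08,0.74,-0.12,-0.16,0,0,0,-0.08,0.74,-0.11,-0.15,0,0,0,-0.08,0.74,-0.1,-0.16,0,0,0,-0.08,0.74,-0.09,-0.15,0]

```text
time: 6.65
position: [0.5018, -0.0524, 0.2059]
eef_rot: [2.491, 1.914, 0.001]
ft_force: [0.5, -0.1, -1.9]
opening: 0.0146
grip_force: 58.7
```

Request:
servo_tool:
  moves: [0,0,-0.08,0.74,-0.08,-0.16,0,0,0,-0.08,0.74,-0.08,-0.15,0,0,0,-0.08,0.74,-0.07,-0.16,0,0,0,-0.08,0.74,-0.06,-0.15,0,0,0,0,0,0,0,0]

```text
time: 7.15
position: [0.5155, 0.0384, 0.2249]
eef_rot: [-2.444, -1.974, -0.005]
ft_force: [-0.9, 0.0, -0.6]
opening: 0.014
grip_force: 58.7
```

Request:
servo_tool:
  moves: [0,0,0,0,0,0,0,0,0,0,0,0,0,0,0,0,0,0,0,0,0,0,0,0,0,0,0,0,0,0,0,0,0,0,0]

```text
time: 7.65
position: [0.5144, 0.0345, 0.2242]
eef_rot: [-2.449, -1.968, 0.0]
ft_force: [-0.8, -1.1, -0.9]
opening: 0.0141
grip_force: 58.7
```

```bash
python3 - <<'E'
from h import *
s=r.observe();print(s['position'],R.from_rotvec(s['eef_rot']).as_matrix()[:,0])
np.save('w3s.npy',s['position'])
img,d,P=cloud('wrist');cv2.imwrite('pics/w3.png',img);np.save('w3.npy',P)
E
```

```text
[0.51441024 0.03447487 0.22418548] [ 2.15200148e-01  9.76569955e-01 -1.38110762e-04]
```

View pics/w3.png

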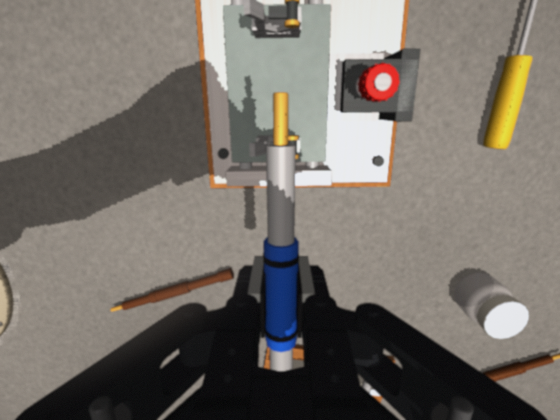

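```bash
python3 - <<'E'
from h import *
P=np.load('w3.npy');img=cv2.imread('pics/w3.png');hsv=cv2.cvtColor(img,cv2.COLOR_BGR2HSV);H,S,V=cv2.split(hsv)
# knob & head
rd=((H<8)|(H>172))&(S>140)&(P[...,2]>.08)&(np.hypot(P[...,0]-.61,P[...,1]-.115)<.04)
t=rd&(P[...,2]>.112);p=P[...,:2][t].astype(np.float32)
print('knob top',cv2.minEnclosingCircle(p),P[t].mean(0),np.median(P[t][:,2]))
# board outline -> yaw: orange edge / plate white; use deck z~.05 region
dk=(abs(P[...,2]-.05)<.006)&(np.hypot(P[...,0]-.535,P[...,1]-.14)<.12);print('deck z',np.nanmedian(P[dk][:,2]))
print('deck',cv2.minAreaRect(P[dk][:,:2].astype(np.float32)))
# held probe axis, in tool coords
s=r.observe();Rt=R.from_rotvec(s['eef_rot']).as_matrix();Q=(P-s['position'])@Rt
h=(abs(Q[...,1])<.02)&(abs(Q[...,2]+.01)<.015)&(Q[...,0]>.03)&(Q[...,0]<.1)&~np.isnan(Q[...,2])
for a in (.035,.045,.055,.065,.075,.085,.092):
    k=h&(abs(Q[...,0]-a)<.004)
    if k.sum()>5: print(a,k.sum(),'y',Q[k][:,1].min().round(4),Q[k][:,1].max().round(4),'ztop',np.percentile(Q[k][:,2],5).round(4))
print('xmax',Q[h][:,0].max())
# forks local
yaw=-.2;ex=np.array([np.cos(yaw),np.sin(yaw)]);ey=np.array([-ex[1],ex[0]]);seat=np.array([.533,.131])
for src in('w3','top','scene'):
    P=np.load(src+'.npy');L=P[...,:2]-seat;x=L@ex;y=L@ey;z=P[...,2]
    for y0 in(48,-48):
        m=(abs(y-y0/1e3)<.02)&(abs(x)<.04)
        for lo,hi in((.116,.135),(.1,.116)):
            k=m&(z>lo)&(z<hi)
            if k.sum(): print(src,y0,lo,k.sum(),'x',np.percentile(x[k],[3,50,97]).round(4),'y',np.percentile(y[k],[3,50,97]).round(4),'z',np.median(z[k]).round(4))
E
```

```text
knob top ((0.6093803644180298, 0.11757474392652512), 0.013666661456227303) [0.60794316 0.11759686 0.11771916] 0.11806968869676554
deck z 0.0503926657872778
deck ((0.5561636686325073, 0.1157776340842247), (0.1652560979127884, 0.16290713846683502), 78.09900665283203)
0.035 475 y -0.0057 0.0061 ztop -0.017
0.045 516 y -0.0055 0.006 ztop -0.017
0.055 558 y -0.0059 0.0058 ztop -0.017
0.065 614 y -0.0057 0.0057 ztop -0.0169
0.075 313 y -0.0028 0.0028 ztop -0.014
0.085 312 y -0.0027 0.0028 ztop -0.014
0.092 12 y -0.0019 0.0023 ztop -0.0134
xmax 0.08832460173014155
w3 48 0.116 238 x [-0.0211 -0.0164 -0.0122] y [0.0455 0.0497 0.0545] z 0.123
w3 48 0.1 790 x [-0.0139  0.0071  0.0172] y [0.0416 0.0491 0.0563] z 0.1109
w3 -48 0.116 183 x [-0.0223 -0.0176 -0.0134] y [-0.0502 -0.0451 -0.0404] z 0.1232
w3 -48 0.1 237 x [-0.0142  0.0112  0.0173] y [-0.0528 -0.0422 -0.0367] z 0.1117
top 48 0.116 18 x [-0.0191 -0.0155 -0.0117] y [0.0436 0.0491 0.0534] z 0.1224
top 48 0.1 78 x [-0.0129  0.0086  0.0183] y [0.04   0.0473 0.0565] z 0.1102
top -48 0.116 19 x [-0.0204 -0.0163 -0.0117] y [-0.0509 -0.047  -0.0415] z 0.1215
top -48 0.1 72 x [-0.0137  0.008   0.017 ] y [-0.0549 -0.0471 -0.038 ] z 0.1099
scene 48 0.116 16 x [-0.0218 -0.0163 -0.0115] y [0.0466 0.0502 0.0544] z 0.12
scene 48 0.1 61 x [-0.0149  0.0074  0.0183] y [0.0425 0.0503 0.0571] z 0.1089
scene -48 0.116 17 x [-0.0218 -0.0185 -0.0117] y [-0.0485 -0.045  -0.0398] z 0.1214
scene -48 0.1 55 x [-0.016   0.0069  0.0163] y [-0.054  -0.0456 -0.0382] z 0.1108
```

```bash
python3 -c "
from h import *
plan((.533,.1325,.145),1.364,5,0)"
```

```text
[0, 0, -0.01, 0.66, -0.02, 0.53, 0, 0, 0, -0.01, 0.67, -0.02, 0.53, 0, 0, 0, -0.01, 0.66, -0.02, 0.53, 0, 0, 0, -0.01, 0.67, -0.01, 0.53, 0, 0, 0, -0.01, 0.66, -0.02, 0.52, 0]
end [0.5329 0.1325 0.145 ] from [0.5144 0.0346 0.2242] t 7.7 F [-0.2 -0.5 -1.3] op 0.01402177128519172 58.692015409469604
```

Request:
servo_tool:
  moves: [0,0,-0.01,0.66,-0.02,0.53,0,0,0,-0.01,0.66,-0.02,0.53,0,0,0,-0.01,0.66,-0.02,0.53,0,0,0,-0.01,0.66,-0.02,0.53,0,0,0,-0.01,0.66,-0.02,0.52,0]

```text
time: 8.2
position: [0.5327, 0.133, 0.1444]
eef_rot: [2.441, 1.977, 0.0]
ft_force: [0.2, -0.1, -1.6]
opening: 0.0139
grip_force: 58.7
```

Request:
servo_tool:
  moves: [0,0,0,0,0,0,0,0,0,0,0,0,0,0,0,0,0,0,0,0,0,0,0,0,0,0,0,0,0,0,0,0,0,0,0]

```text
time: 8.7
position: [0.5327, 0.1316, 0.1456]
eef_rot: [2.442, 1.976, 0.001]
ft_force: [-0.2, -1.1, -0.9]
opening: 0.0138
grip_force: 58.7
```

```bash
python3 - <<'E'
from h import *
s=r.observe();Rt=R.from_rotvec(s['eef_rot']).as_matrix();print(s['position'],Rt[:,0])
img,d,P=cloud('wrist');cv2.imwrite('pics/w4.png',img);np.save('w4.npy',P)
Q=(P-s['position'])@Rt
m=(abs(Q[...,0]-.048)<.02)&(abs(Q[...,1])<.04)
for lo,hi in((.117,.13),(.112,.117),(.105,.112)):
    k=m&(P[...,2]>lo)&(P[...,2]<hi)
    if k.sum():
        yy=np.sort(-Q[k][:,1]);print(lo,k.sum(),'lateral hist',np.histogram(yy,np.arange(-.03,.031,.003))[0],'x',np.percentile(Q[k][:,0],[3,50,97]).round(4))
k=rd=(cv2.cvtColor(img,cv2.COLOR_BGR2HSV)[...,1]>140)&(P[...,2]>.112)&(P[...,2]<.125)&(np.hypot(P[...,0]-.61,P[...,1]-.115)<.04)
print('knob',Q[k].mean(0) if k.sum() else None)
cv2.imwrite('pics/w4c.png',cv2.resize(img[60:360,130:530],None,fx=2,fy=2))
E
```

```text
[0.53274057 0.13157183 0.14562886] [2.08839771e-01 9.77949864e-01 1.19945531e-04]
0.117 360 lateral hist [  0   0   0   0   0   0   0   0   0   0   0   0   0   0  80 136 111  33
   0   0] x [0.0454 0.0504 0.055 ]
0.112 403 lateral hist [  0   0   0   0   8 107 135  37   0   0   0   0   0  64  47   5   0   0
   0   0] x [0.0418 0.0503 0.0587]
0.105 245 lateral hist [ 0  0  0  0 44 65 38 30  0  0  0  0  0 52 10  6  0  0  0  0] x [0.0433 0.0516 0.0591]
knob [0.00486792 0.07599715 0.02815987]
```

View pics/w4c.png

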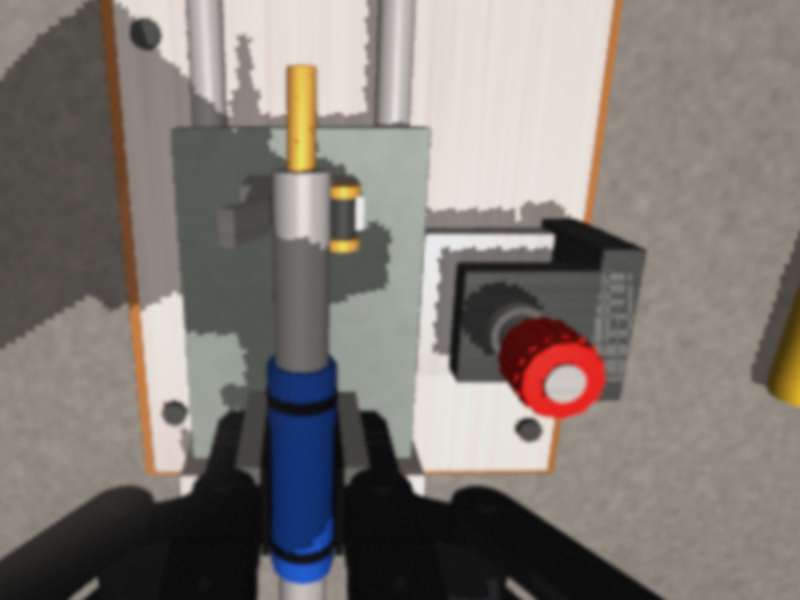

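The rod lies over the front fork slot (crop ~(300,205)), with the prong on the left and the hinge on the right, so I lower it.

Request:
servo_tool:
  moves: [0,0,0,0.02,-0.01,0.26,0,0,0,0,0.02,0,0.26,0,0,0,0,0.02,0,0.26,0,0,0,0,0.01,0,0.26,0,0,0,0,0,0,0.26,0]

```text
time: 9.25
position: [0.5324, 0.1346, 0.1051]
eef_rot: [-2.441, -1.978, 0.001]
ft_force: [-1.7, 0.9, 1.7]
opening: 0.0139
grip_force: 59.1
```

Request:
servo_tool:
  moves: [0,0,0,0,0,0.1,0,0,0,0,0,0,0.1,0,0,0,0,0,0,0.1,0,0,0,0,0,0,0.1,0,0,0,0,0,0,0.1,0]

```text
time: 9.75
position: [0.5322, 0.1347, 0.0912]
eef_rot: [-2.441, -1.978, 0.0]
ft_force: [-2.9, 0.1, 3.4]
opening: 0.0139
grip_force: 59.2
```

Request:
servo_tool:
  moves: [0,0,0,0,0,0.1,0,0,0,0,0,0,0.1,0,0,0,0,0,0,0.1,0,0,0,0,0,0,0.1,0,0,0,0,0,0,0.1,0]

```text
time: 10.25
position: [0.5331, 0.1344, 0.0756]
eef_rot: [2.441, 1.977, 0.001]
ft_force: [0.4, 0.6, -1.5]
opening: 0.0141
grip_force: 58.8
```

Request:
servo_tool:
  moves: [0,0,0,0,0,0.06,0,0,0,0,0,0,0.06,0,0,0,0,0,0,0.04,0,0,0,0,0,0,0,0,0,0,0,0,0,0,0]

```text
time: 10.75
position: [0.5332, 0.1344, 0.0719]
eef_rot: [2.441, 1.977, 0.002]
ft_force: [-0.6, -0.8, 6.4]
opening: 0.0141
grip_force: 59.8
```

```bash
python3 - <<'E'
from h import *
s=r.observe();print(s['time'],s['position'],s['ft_force'])
img,d,P=cloud('scene')
img2=cv2.resize(img[160:270,340:520],(800,489),interpolation=cv2.INTER_CUBIC);cv2.imwrite('pics/s5.png',img2)
seat=np.array([.5333,.1325]);yaw=-.207;ex=np.array([np.cos(yaw),np.sin(yaw)]);ey=np.array([-ex[1],ex[0]])
L=P[...,:2]-seat;x=L@ex;y=L@ey;z=P[...,2]
for nm,(I,D,C) in {'scene':(img,d,P),'top':cloud('top')}.items():
    L=C[...,:2]-seat;x=L@ex;y=L@ey;z=C[...,2]
    for a,b in((-.09,-.056),(-.04,-.02),(.025,.04),(.056,.066),(.072,.09)):
        k=(abs(x)<.012)&(y>a)&(y<b)&(z>.07)
        if k.sum(): print(nm,a,b,k.sum(),'x',np.median(x[k]).round(4),'ztop',np.percentile(z[k],[50,90]).round(4))
E
```

```text
10.75 [0.53320617 0.13440375 0.07188999] [-0.5995532  -0.8428178   6.37779503]
scene -0.09 -0.056 963 x -0.0021 ztop [0.5209 0.5826]
scene -0.04 -0.02 473 x 0.0028 ztop [0.5258 0.5651]
scene 0.025 0.04 126 x 0.0006 ztop [0.4264 0.4498]
scene 0.056 0.066 65 x -0.0001 ztop [0.3961 0.4136]
scene 0.072 0.09 12 x -0.0002 ztop [0.0848 0.0867]
top -0.09 -0.056 923 x -0.0023 ztop [0.5022 0.5836]
top -0.04 -0.02 406 x 0.0001 ztop [0.2773 0.5263]
```

View pics/s5.png

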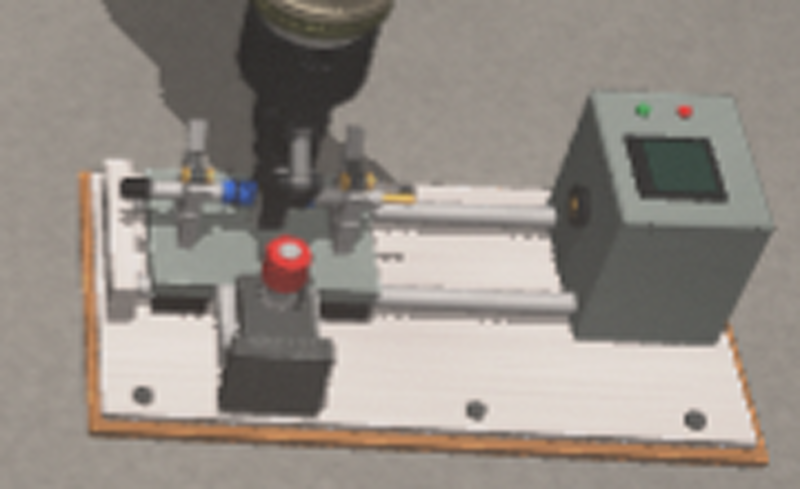

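The probe lies in both forks, tip (crop 400,197) towards the head, with contact force building up. I press a little more, then release.

Request:
servo_tool:
  moves: [0,0,0,0,0,0.03,0,0,0,0,0,0,0.03,0,0,0,0,0,0,0,0,0,0,0,0,0,0,0.4,0,0,0,0,0,0,0.4]

```text
time: 11.35
position: [0.533, 0.1345, 0.0698]
eef_rot: [2.441, 1.977, 0.002]
ft_force: [-0.5, 0.6, 0.0]
opening: 0.0339
grip_force: 0.0
```

Request:
servo_tool:
  moves: [0,0,0,0,0,0,0.4,0,0,0,0,0,0,0.4,0,0,0,0,0,0,0.4,0,0,0,0,0,-0.4,0.4,0,0,0,0,0,-0.8,0.4]

```text
time: 11.85
position: [0.5317, 0.1343, 0.105]
eef_rot: [-2.44, -1.977, 0.005]
ft_force: [0.2, -0.7, 0.0]
opening: 0.0344
grip_force: 0.0
```

Request:
servo_tool:
  moves: [0,0,0,0,0,-0.9,0.4,0,0,0,0,0,-0.9,0.4,0,0,0,0,0,-0.9,0.4,0,0,0,0,0,-0.7,0.4,0,0,0,0,0,0,0.4]

```text
time: 12.35
position: [0.5338, 0.1349, 0.211]
eef_rot: [2.44, 1.976, 0.007]
ft_force: [-0.0, 0.5, -0.2]
opening: 0.0343
grip_force: 0.0
```

```bash
python3 -c "
from h import *
plan((.555,.05,.25),1.364,5,.45)"
```

```text
[0.01, 0, 0, -0.52, 0.26, -0.26, 0.45, 0.01, 0, 0, -0.52, 0.26, -0.26, 0.45, 0.01, 0, 0, -0.53, 0.25, -0.26, 0.45, 0.01, 0, 0, -0.52, 0.26, -0.26, 0.45, 0.01, 0, 0, -0.53, 0.25, -0.27, 0.45]
end [0.555  0.05   0.2501] from [0.5338 0.1349 0.211 ] t 12.35 F [-0.   0.5 -0.2] op 0.03426588887222439 0.0
```

Request:
servo_tool:
  moves: [0,0,0,-0.52,0.26,-0.26,0.45,0,0,0,-0.52,0.26,-0.26,0.45,0,0,0,-0.53,0.25,-0.26,0.45,0,0,0,-0.52,0.26,-0.26,0.45,0,0,0,-0.53,0.25,-0.27,0.45]

```text
time: 12.85
position: [0.5535, 0.0488, 0.2467]
eef_rot: [-2.441, -1.977, 0.001]
ft_force: [0.5, 0.2, -0.3]
opening: 0.0385
grip_force: 0.0
```

Request:
servo_tool:
  moves: [0,0,0,0,0,0,0.45,0,0,0,0,0,0,0.45,0,0,0,0,0,0,0.45,0,0,0,0,0,0,0.45,0,0,0,0,0,0,0.45]

```text
time: 13.35
position: [0.5536, 0.0504, 0.2465]
eef_rot: [-2.44, -1.979, 0.001]
ft_force: [-0.5, -0.0, -0.7]
opening: 0.0384
grip_force: 0.0
```

```bash
python3 - <<'E'
from h import *
s=r.observe();print(s['time'],s['position'],s['eef_rot'])
img,d,P=cloud('wrist');np.save('w6.npy',P)
cv2.imwrite('pics/w6.png',cv2.resize(img[0:300,130:530],None,fx=2,fy=2,interpolation=cv2.INTER_CUBIC))
seat=np.array([.5333,.1325]);yaw=-.207;ex=np.array([np.cos(yaw),np.sin(yaw)]);ey=np.array([-ex[1],ex[0]])
L=P[...,:2]-seat;x=L@ex;y=L@ey;z=P[...,2]
for a,b in((-.09,-.072),(-.068,-.058),(-.04,-.03),(-.02,0.02),(.03,.04),(.056,.066),(.072,.09)):
    k=(abs(x)<.01)&(y>a)&(y<b)&(z>.07)
    if k.sum(): print(a,b,k.sum(),'x',np.percentile(x[k],[3,97]).round(4),'ztop',np.percentile(z[k],[50,90]).round(4))
H,S,V=cv2.split(cv2.cvtColor(img,cv2.COLOR_BGR2HSV))
t=((H<8)|(H>172))&(S>140)&(P[...,2]>.114)&(np.hypot(P[...,0]-.61,P[...,1]-.115)<.04)
print('knob top',cv2.minEnclosingCircle(P[t][:,:2].astype(np.float32)),np.median(P[t][:,2]))
E
```

```text
13.35 [0.55358319 0.05036833 0.24645553] [-2.43961256e+00 -1.97859326e+00  6.30838238e-04]
-0.09 -0.072 2501 x [-0.0098  0.0035] ztop [0.2975 0.313 ]
-0.068 -0.058 2212 x [-0.0098  0.0095] ztop [0.2974 0.3117]
-0.04 -0.03 143 x [-0.0055  0.0089] ztop [0.0879 0.1081]
-0.02 0.02 765 x [-0.0076  0.007 ] ztop [0.0889 0.0906]
0.03 0.04 159 x [-0.006   0.0048] ztop [0.0873 0.0887]
0.056 0.066 143 x [-0.0054  0.0088] ztop [0.088  0.1109]
0.072 0.09 168 x [-0.0025  0.0029] ztop [0.0848 0.0858]
knob top ((0.6094089150428772, 0.11759178340435028), 0.013734886422753334) 0.11815641281063077
```

View pics/w6.png

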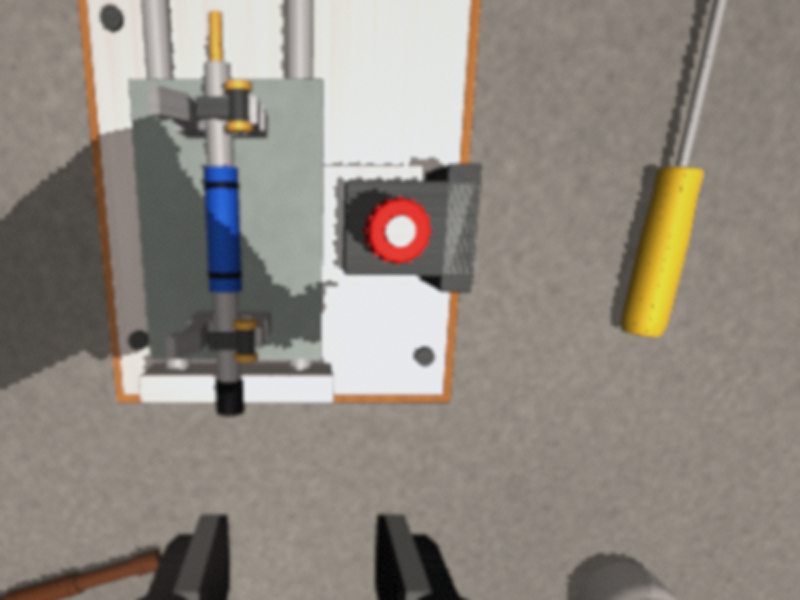

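The probe is seated level and both jaws are shut over it, at (212,108) and (222,335). Next is the knob.

```bash
python3 -c "
from h import *
plan((.6092,.1172,.16),1.364,5,.45)"
```

```text
[0, 0, 0, 0.51, 0.27, 0.58, 0.45, 0, 0, 0, 0.51, 0.27, 0.58, 0.45, 0, 0, 0, 0.52, 0.27, 0.57, 0.45, 0, 0, 0, 0.51, 0.27, 0.58, 0.45, 0, 0, 0, 0.52, 0.27, 0.57, 0.45]
end [0.6092 0.1173 0.1601] from [0.5537 0.0502 0.2465] t 13.4 F [ 0.6 -0.4  0. ] op 0.038493645896748904 0.0
```

Request:
servo_tool:
  moves: [0,0,0,0.51,0.27,0.58,0.5,0,0,0,0.51,0.27,0.58,0.5,0,0,0,0.52,0.27,0.57,0.5,0,0,0,0.51,0.27,0.58,0.5,0,0,0,0.52,0.27,0.57,0.5]

```text
time: 13.9
position: [0.6098, 0.1174, 0.1595]
eef_rot: [-2.441, -1.978, 0.0]
ft_force: [-0.1, 0.1, -0.3]
opening: 0.0427
grip_force: 0.0
```

Request:
servo_tool:
  moves: [0,0,0,0,0,0,0.5,0,0,0,0,0,0,0.5,0,0,0,0,0,0,0.5,0,0,0,0,0,0,0.5,0,0,0,0,0,0,0.5]

```text
time: 14.4
position: [0.6095, 0.116, 0.1612]
eef_rot: [2.441, 1.976, 0.001]
ft_force: [0.7, -1.0, 0.4]
opening: 0.0424
grip_force: 0.0
```

```bash
python3 -c "
from h import *
plan((.6092,.1172,.095),1.364,5,.5)"
```

```text
[0, 0, 0, 0.01, 0, 0.44, 0.5, 0, 0, 0, 0.01, -0.01, 0.44, 0.5, 0, 0, 0, 0.01, 0, 0.44, 0.5, 0, 0, 0, 0, -0.01, 0.44, 0.5, 0, 0, 0, 0.01, 0, 0.45, 0.5]
end [0.6093 0.1173 0.0949] from [0.6095 0.116  0.1612] t 14.4 F [ 0.7 -1.   0.4] op 0.04240307038964204 0.0
```

Request:
servo_tool:
  moves: [0,0,0,0.01,0,0.44,0.5,0,0,0,0.01,0,0.44,0.5,0,0,0,0.01,0,0.44,0.5,0,0,0,0,0,0.44,0.5,0,0,0,0,0,0.44,0.5]

```text
time: 14.9
position: [0.6093, 0.1175, 0.0927]
eef_rot: [-2.441, -1.977, 0.001]
ft_force: [0.6, 0.2, 0.6]
opening: 0.0423
grip_force: 0.0
```

Request:
servo_tool:
  moves: [0,0,0,0,0,0,0.5,0,0,0,0,0,0,0,0,0,0,0,0,0,0,0,0,0,0,0,0,0,0,0,0,0,0,0,0]

```text
time: 15.4
position: [0.6094, 0.1177, 0.0944]
eef_rot: [-2.441, -1.977, 0.0]
ft_force: [-1.1, 1.6, -5.7]
opening: 0.0244
grip_force: 59.1
```

Request:
servo_tool:
  moves: [0,0,0,0,0,0,0,0,0,0,0,0,0,0,0,0,0,0,0,-0.1,0,0,0,0,0,0,-0.1,0,0,0,0,0,0,-0.1,0]

```text
time: 15.9
position: [0.6094, 0.1177, 0.1034]
eef_rot: [-2.441, -1.977, 0.001]
ft_force: [-1.3, 2.9, -10.0]
opening: 0.0248
grip_force: 59.2
```

Request:
servo_tool:
  moves: [0,0,0,0,0,-0.05,0,0,0,0,0,0,-0.05,0,0,0,0,0,0,-0.05,0,0,0,0,0,0,0,0,0,0,0,0,0,0,0]

```text
time: 16.4
position: [0.6094, 0.1176, 0.1077]
eef_rot: [-2.441, -1.977, 0.001]
ft_force: [-2.0, 3.6, -10.8]
opening: 0.0239
grip_force: 59.3
```

Request:
servo_tool:
  moves: [0,0,0,0,0,-0.03,0,0,0,0,0,0,0,0,0,0,0,0,0,0,0,0,0,0,0,0,0,0,0,0,0,0,0,0,0]

```text
time: 16.9
position: [0.6094, 0.1176, 0.1085]
eef_rot: [-2.441, -1.977, 0.001]
ft_force: [-1.7, 4.6, -15.7]
opening: 0.0247
grip_force: 60.3
```

```bash
python3 - <<'E'
from h import *
for n in('scene','top'):
    img,d,P=cloud(n);H,S,V=cv2.split(cv2.cvtColor(img,cv2.COLOR_BGR2HSV))
    t=((H<8)|(H>172))&(S>140)&(P[...,2]>.08)&(P[...,2]<.15)&(np.hypot(P[...,0]-.61,P[...,1]-.115)<.05)
    print(n,t.sum(),np.percentile(P[t],[5,50,95],axis=0).round(3).tolist() if t.sum() else '')
    if n=='scene': cv2.imwrite('pics/s7.png',cv2.resize(img[160:270,340:520],(800,489),interpolation=cv2.INTER_CUBIC))
s=r.observe();print(s['time'],s['position'],s['ft_force'],s['grip_force'])
E
```

```text
scene 5 [[0.601, 0.107, 0.13], [0.604, 0.108, 0.132], [0.607, 0.11, 0.132]]
top 60 [[0.599, 0.103, 0.114], [0.608, 0.108, 0.129], [0.619, 0.113, 0.134]]
17.0 [0.60940878 0.11762444 0.10846963] [ -1.19523694   5.48873471 -15.21320608] 60.29008090496063
```

View pics/s7.png

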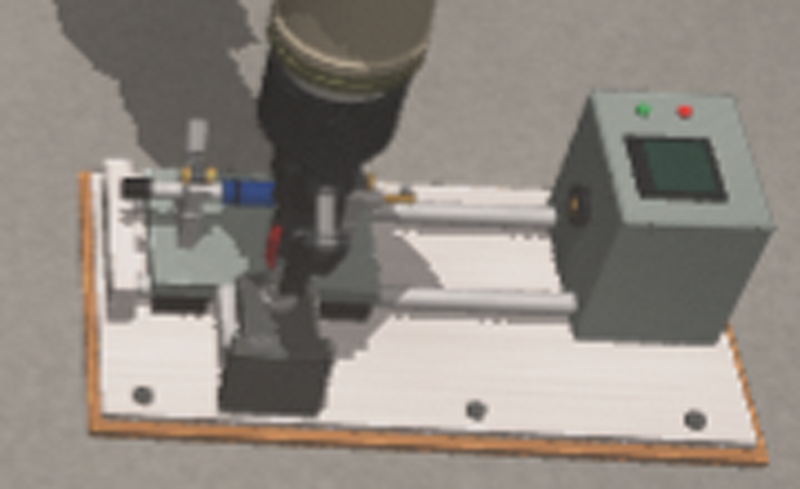

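The knob top now reads about 0.132 (it was 0.118), so it is fully up and held. The probe and carriage have not moved.

```bash
python3 -c "
from cell import r
print(r.hand_in())"
```

```text
the job is handed in; nothing more can be done
None
```

I handed the job in with the blue probe clipped into both forks (tip to the test head, jaws shut, let go) and the red knob held fully up, the carriage still at its loading place; no verdict came back.

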